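# Weigh two cartridges in the hand: full one home in the loading bay, spent one in the tray

## Robot

A 6-joint arm with a two-finger parallel gripper is mounted at the origin on a cart in front of the work surface, level with it; the furniture and walls round the work are solid. World frame = base frame: x ahead of the robot, y to its left, z up, the work surface at z = 0. Lengths are in mm, angles in rad, forces in N, time in s.
With the tool pointing down it reaches from about 275 to 750 mm from the base axis. Payload 10.2 kg.
Tool frame: the origin (TCP) lies at the very end of the fingers, on their centre line; the grasp point (between the pads) lies 19 mm behind it (ctrl.grip_depth is the distance from the TCP to the grasp point, in mm); z points along the fingers, x is the direction in which the jaws open and shut, and the axes are right-handed (so a half turn about z gives the same grasp; the last joint's range is limited). The gripper opens to 85 mm and grips with 20 to 120 N. Pads are 22 mm wide; open, the fingers measure 114 mm over their backs; the gripper's body (76 mm by 85 mm) begins 54 mm behind the grasp point. The pads swing forward as they close: fully open they stand 13 mm farther back than shut.
Start: joints at [-1.324, 0.313, 1.498, -0, 1.331, -0.223], TCP at [237.661, -468.133, 231.294] pointing down, gripper open.
Joint ranges: [-2.94, 2.94], [-0.97, 2.17], [0.19, 2.56], [-1.23, 4.37], [0.02, 3.11], [-2.88, 2.88]. Speed limits (rad/s): [2.39, 2.39, 3.01, 3.14, 3.14, 3.14].

## Interface

Orientations are given as a unit quaternion [w, x, y, z].
In Python, from rig import ctrl gives the robot as it stands.
- The arm moves only by the tool play_rows, never from a script. Its argument "motion" is a list of rows, each a list of 2 entries, a list of its own where there are three numbers: the shift along the tool's x, y, z in mm, then the turn, a rotation vector about the tool's x, y, z in degrees. A call has 1 to 20 rows; each row shifts and turns the commanded pose from where the row before left it, along the tool's axes as they then stand; what a row does not reach is not made up. A row lasts 1/12 s, in which the tool goes at most 41.7 mm and 7.16 degrees, less where a joint would pass 70% of its speed; a pose out of reach is approached as far as the arm can. A call with a gripper value outside its range is refused whole. "fingers" is the finger opening in mm, from 0 to 85.4, set as the call begins (left out, the last holds). The fingers move at their own pace and stop on an object; "squeeze" is the grip in N (left out, the last holds). Time passes only in rows, so rows that do not move let the fingers close. It gives the time, the measured TCP pose, the force and the opening at its end, in the units of the state.
- ctrl.sense(): the state, without advancing time (a new reading comes with each control period).
- ctrl.capture(name): name is "scene" or "top" or "wrist"; returns the picture (480x640x3 uint8, red, green, blue); there is no depth.
- ctrl.get_calibration(name): a dict with "K" (3x3 intrinsics, pixels), "R" (3x3) and "t" (3): a world point X has camera coordinates R X + t; the wrist camera has in their place "tool_from_camera" (4x4, takes a point from camera to tool coordinates, whose origin is the TCP and whose axes are the tool frame's). Camera axes: x right, y down, z forward; pixel columns grow to the right and rows downward; lengths in mm; the calibration is good to about 2 mm. The wrist camera is an equidistant fisheye: a pixel r from the principal point sees the ray r / f radians off the axis. A picture is of the moment at which its call begins: read the wrist's pose just before it. get_calibration takes no time and is no camera call.
- ctrl.finish_job(): hands the job in, once; it reports no verdict.
Trained networks look in the newest picture that a camera, given by its name, has taken for a name from the list of things; names that differ only in an ending like _2 or _b are one class to them, and where a whole thing is asked for, a point or a joint stands for the part that bears it (a point fixed in the world has none). Each returns a list of dicts, best first, with "p" (0 to 1); they miss things now and then, are a little off and sometimes report something else, mostly with a low value. They report only what shows in the picture. A call takes as long as a camera call. They do not tell look-alikes from the thing itself.
- ctrl.spot_in(camera, name): "position" ([column, row] as shares, 0 to 1, of the picture: columns of its width, rows of its height, amid what is visible of it).
The state is a dict: "time_s": time; "joints": joint angles; "dq": joint speeds; "tau": joint torques, N m; "eef_pos": TCP position; "ee_rot": TCP orientation; "force": force on the tool from outside, world axes, zero at the start; "wrist_torque": the same for the moment, N m; "grip_width": opening from 0.0 (shut) to 1.0 (fully open).
Only numpy, scipy, OpenCV 4.12 (cv2) and the standard library are available. Lean on these libraries where they do the work, as an engineer would, in place of code of your own. Each camera call takes 0.05 s, during which the arm holds its last target. There are 200 camera calls.

## Task

One of the two blue-lidded cartridges is full and the other is spent; lift one just two or three centimetres clear of the worktop and hold it still a moment to feel which it is. Stand the spent (light) one upright in the grey tray; stand the full (heavy) one between the loading bay's rails and slide it in until it meets the sprung orange pad, press it there gently but definitely (about 8 newtons) for a second, and let go so that it stays upright and touching the pad. Set things down rather than drop them, never press hard against the pad, and leave everything else where it is.

Things in the scene. Friction and masses are not known exactly. Their poses are not given: they have to be found in the camera images.
- cartridge_1_center (a point): One of two identical-looking closed cartridges, upright on the worktop: white cylinder 50 mm across, 70 mm high, blue band, blue ribbed lid. One is full (440 to 520 g), the other spent (90 to 110 g); which is which changes and cannot be seen. The point is its centre, 35 mm above its underside; z is its axis. Grasp it with the fingertips above the rails and tray rim; fingers closing across the bay also pass beside the pad
- cartridge_2_center (a point): The other of two identical-looking closed cartridges, upright on the worktop: white cylinder 50 mm across, 70 mm high, blue band, blue ribbed lid. One is full (440 to 520 g), the other spent (90 to 110 g); which is which changes and cannot be seen. The point is its centre, 35 mm above its underside; z is its axis. Grasp it with the fingertips above the rails and tray rim; fingers closing across the bay also pass beside the pad
- cartridge_1: The same cartridge as cartridge_1_center; origin at the centre of its underside.
- cartridge_2: The same cartridge as cartridge_2_center; origin at the centre of its underside.
- tray: Grey open tray fixed to the worktop, 130 x 130 mm outside, walls 4 mm thick, rim 20 mm above the worktop, inner floor 4 mm above the worktop. Origin at the centre of its underside, z up.
- bay: Loading bay fixed to the worktop: two parallel aluminium rails 140 mm long, 22 mm high, 56 mm apart; open above and in front, no floor. Origin on the worktop in the middle of the mouth, x along the channel into the bay, z up. A cartridge lowered with its centre at x = 20 to 30 mm is clear of the pad. Slide it in held 2 to 5 mm up (drag on the worktop hides the pad's force), then lower it.
- stop_unit: Grey block, 30 mm high (knob to 40 mm), fixed behind the rails at x = 140 mm; same origin and axes as bay. It carries an orange, black-faced pad, 48 mm wide, 7 to 36 mm above the worktop, whose face stands somewhere between x = 75 and 115 mm: clamped anew each time, not reported, find it by touch. The pad gives on a damped spring, 2 N per mm, 10 mm travel. The full cartridge's friction holds it there.
- specimen_cup_1: Bystander: specimen cup with orange lid, 59 mm across, 68 mm high, origin under its centre.
- specimen_cup_3: Bystander: specimen cup with white lid, 59 mm across, 68 mm high, origin under its centre.
- tape_1: Bystander: roll of brown tape lying flat, 96 mm across, 48 mm high, origin under its centre.
- marker_blue: Bystander: blue marker pen lying, 135 mm long, 15 mm high.
- pen_1: Bystander: red pen lying, 145 mm long, 9 mm high.
There are look-alikes about, which are no part of the job. What is shaped like the cartridge_1 but yellow is not meant.

How it is judged:
By the outcome, as a careful person would: the job done as asked, in the order asked, and still so for the second after the job is handed in, with the robot touching nothing.
It also fails if it takes over 69 s, if anything falls off the work surface, if the arm or the gripper's body presses on something with over 40 N, if the wrist force passes 120 N, or if a joint passes its speed limit or range.

## Working session

There is one attempt and no reset: what is moved stays moved. The work goes in short steps, Python scripts to look and compute and a tool call to move; the robot and the scene stay as the last step left them, time stands still between calls to the robot, and variables do not carry over. Pictures are saved under pics/ and viewed, about 8 in all and at most 12, crops included, and the job is handed in when it is done.

Besides the shell and the picture viewer there is one more tool, called by a JSON object that holds its "op" and its "data", one argument or row to a line. play_rows: Moves the arm, as the interface text tells. Its arguments: {"type":"object","properties":{"motion":{"type":"array"},"fingers":{"type":"number"},"squeeze":{"type":"number"}},"required":["motion"]}

```bash
mkdir -p pics
cat > h.py <<'E'
import numpy as np, cv2
from rig import ctrl
def snap(c,n):
    im=ctrl.capture(c); cv2.imwrite(f'pics/{n}.png',im[:,:,::-1]); return im
def ray(c,uv):
    k=ctrl.get_calibration(c);K=np.array(k['K']);R=np.array(k['R']);t=np.array(k['t'])
    d=R.T@np.linalg.inv(K)@np.array([uv[0],uv[1],1.]);o=-R.T@t.reshape(3);return o,d/np.linalg.norm(d)
def atz(c,uv,z):
    o,d=ray(c,uv);return o+d*(z-o[2])/d[2]
def tri(a,b):
    (o1,d1),(o2,d2)=ray(*a),ray(*b)
    s=np.linalg.lstsq(np.c_[d1,-d2],o2-o1,rcond=None)[0]
    p,q=o1+d1*s[0],o2+d2*s[1];return (p+q)/2,np.linalg.norm(p-q)
E
python3 - <<'E'
from h import *
s=ctrl.sense();print(s)
for c in('scene','top'):
    snap(c,c+'0');k=ctrl.get_calibration(c);print(c,np.round(k['K'],0).tolist(),np.round(-np.array(k['R']).T@np.array(k['t']).reshape(3)))
    for n in('cartridge_1_center','cartridge_1','tray','bay','stop_unit'):
        print(n,[(np.round(np.array(r['position'])*[640,480],1).tolist(),round(r['p'],2)) for r in ctrl.spot_in(c,n)])
print(ctrl.get_calibration('wrist'))
a=cv2.imread('pics/scene0.png');b=cv2.imread('pics/top0.png')
E
```

```text
{'time_s': 0.0, 'joints': array([-1.32440856e+00,  3.13473124e-01,  1.49842572e+00,  4.80479833e-06,
        1.33099476e+00, -2.23382190e-01]), 'dq': array([ 0.0013458 , -0.0002438 , -0.00057809,  0.00016704,  0.00052362,
       -0.00019936]), 'tau': array([-8.59081010e-04, -4.12270832e+01, -2.59750378e+01, -2.49346367e-04,
        4.11034824e-03, -4.32145839e-06]), 'eef_pos': array([ 237.59355276, -467.87968811,  230.72751834]), 'ee_rot': array([-4.56304825e-04,  8.52255694e-01, -5.23125042e-01, -4.63586628e-04]), 'force': array([-0.21785095, -0.1927913 ,  0.30658915]), 'wrist_torque': array([-0.02548224, -0.03907864, -0.09849917]), 'grip_width': 0.9989903146702533}
scene [[452.0, 0.0, 323.0], [0.0, 452.0, 240.0], [0.0, 0.0, 1.0]] [-163.  512.  939.]
cartridge_1_center [([385.0, 221.2], 0.94), ([400.8, 245.6], 0.62)]
cartridge_1 [([383.7, 220.4], 0.9), ([400.2, 250.0], 0.89), ([344.1, 290.1], 0.84)]
tray [([263.1, 296.3], 0.65)]
bay [([419.2, 220.2], 0.79)]
stop_unit [([419.1, 203.1], 0.94)]
top [[503.0, 0.0, 323.0], [0.0, 503.0, 239.0], [0.0, 0.0, 1.0]] [ 400.   87. 1073.]
cartridge_1_center [([408.3, 238.6], 0.59), ([403.0, 283.7], 0.57)]
cartridge_1 [([405.2, 285.6], 0.96), ([299.3, 316.2], 0.9), ([410.6, 239.3], 0.85)]
tray [([218.3, 261.4], 0.73)]
bay [([464.7, 264.7], 0.91)]
stop_unit [([487.4, 228.7], 0.7)]
{'K': array([[371.64829954,   0.        , 321.3557163 ],
       [  0.        , 371.64829954, 240.43200396],
       [  0.        ,   0.        ,   1.        ]]), 'tool_from_camera': array([[ 9.99999800e-01,  6.21167322e-04,  1.18689682e-04,
        -2.58101741e-01],
       [-6.30506449e-04,  9.64749480e-01,  2.63169231e-01,
        -6.68307954e+01],
       [ 4.89663175e-05, -2.63169253e-01,  9.64749678e-01,
        -1.43138252e+02],
       [ 0.00000000e+00,  0.00000000e+00,  0.00000000e+00,
         1.00000000e+00]])}
```

View pics/scene0.png

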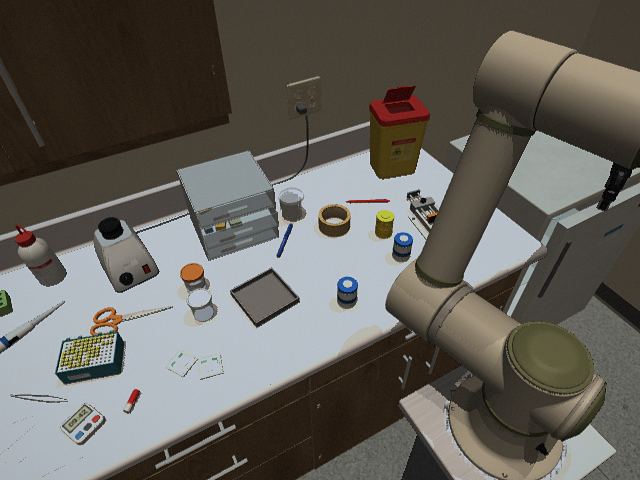

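View pics/top0.png

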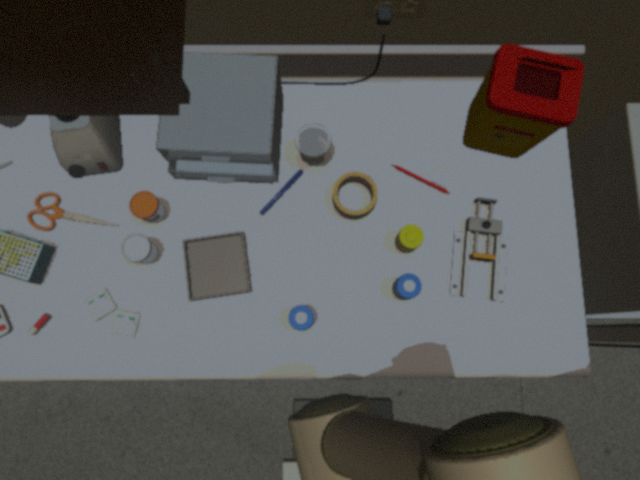

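The pictures show the blue-lidded cartridges at scene (402,246) and (347,291), which are top (407,286) and (301,317). The yellow look-alike is at top (410,238), the tray at (218,266) and the bay near (480,265), with its mouth facing the robot. Next I'll triangulate and zoom in on the bay.

Run:
```python
from h import *
P={}
for c in('scene','top'):
    im=cv2.imread(f'pics/{c}0.png');h=cv2.cvtColor(im,cv2.COLOR_BGR2HSV)
    m=cv2.inRange(h,(100,120,60),(125,255,255))
    n,l,s,ce=cv2.connectedComponentsWithStats(cv2.morphologyEx(m,cv2.MORPH_CLOSE,np.ones((3,3))))
    for i in range(1,n):
        if s[i,4]>60: print(c,s[i],ce[i].round(1))
for n,a,b in(('A',(402.5,240),(407.5,286)),('B',(347,284.5),(301.5,317.5)),('tray',(265,297),(218,266)),('stop',(425,197),(485,226))):
    print(n,[v.round(1) for v in tri(('scene',a),('top',b))])
im=cv2.imread('pics/top0.png')
a=cv2.resize(im[190:310,430:530],None,fx=5,fy=5,interpolation=cv2.INTER_CUBIC)
b=cv2.imread('pics/scene0.png')[180:260,370:450]
b=cv2.resize(b,(300,300),interpolation=cv2.INTER_CUBIC);b=np.vstack([b,cv2.resize(im[225:310,175:260],(300,300))])
cv2.imwrite('pics/crop1.png',np.hstack([a,b]))
```

```text
scene [277 224  15  32 102] [284.3 239.4]
scene [395 233  18  13 142] [403.4 239.2]
scene [337 277  21  16 191] [347.3 284.6]
top [396 274  25  24 302] [407.7 285.9]
top [290 306  23  24 288] [301.1 317.4]
A [array([492.8, -92.6,  66.1]), np.float64(2.6)]
B [array([431.7, 120.1,  67.8]), np.float64(3.3)]
tray [array([542.8, 299.8,   5.6]), np.float64(1.8)]
stop [array([ 614.5, -261.1,   60.8]), np.float64(3.7)]
```

View pics/crop1.png

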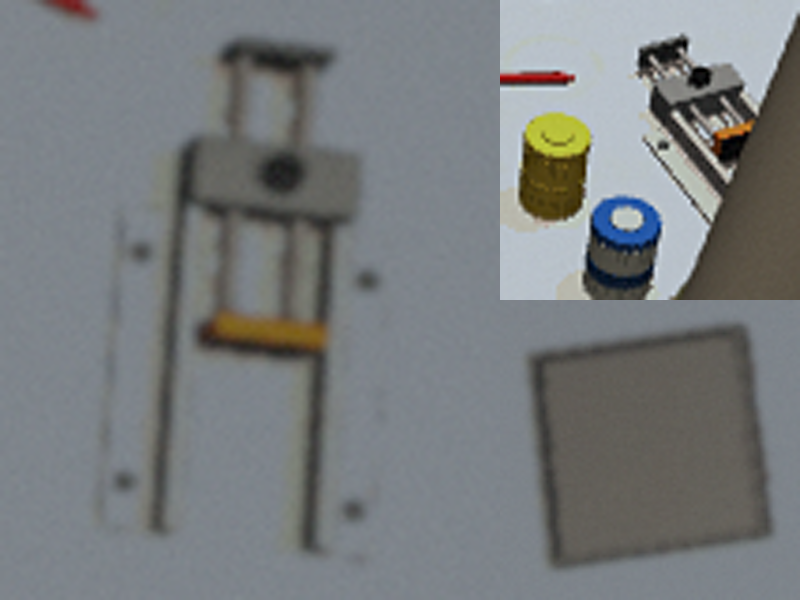

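```bash
cat >> h.py <<'E'
from scipy.spatial.transform import Rotation as Ro
def tool():
    s=ctrl.sense();q=np.array(s['ee_rot']);return np.array(s['eef_pos']),Ro.from_quat(q[[1,2,3,0]]).as_matrix()
def go(target,xdir=None):
    """shift in tool axes to world target; turn about tool z (deg) so tool x lies along world angle xdir (mod 180)"""
    p,R=tool();d=R.T@(np.array(target)-p);a=None
    if xdir is not None:
        v=R.T@np.array([np.cos(xdir),np.sin(xdir),0]);a=np.degrees(np.arctan2(v[1],v[0]));a=(a+90)%180-90
    print('pos',p.round(1),'shift',d.round(1),'turn z',a)
def wray(uv,pR):
    k=ctrl.get_calibration('wrist');K=np.array(k['K']);T=np.array(k['tool_from_camera']);p,R=pR
    v=(np.array(uv,float)-K[:2,2])/K[0,0];th=np.hypot(*v)
    d=np.r_[v/max(th,1e-9)*np.sin(th),np.cos(th)]
    return p+R@T[:3,3],R@T[:3,:3]@d
def watz(uv,pR,z):
    o,d=wray(uv,pR);return o+d*(z-o[2])/d[2]
def wpix(X,pR):
    k=ctrl.get_calibration('wrist');K=np.array(k['K']);T=np.array(k['tool_from_camera']);p,R=pR
    c=T[:3,:3].T@(R.T@(np.array(X,float)-p)-T[:3,3]);r=np.hypot(c[0],c[1]);th=np.arctan2(r,c[2])
    return K[:2,2]+K[0,0]*th*c[:2]/max(r,1e-9)
def gpush(n):
    pass
E
python3 - <<'E'
from h import *
f=lambda x,y,z:atz('top',(430+x/5,190+y/5),z).round(1)
print('rails z10 L',f(158,528,10),f(185,150,10),'R',f(312,548,10),f(328,230,10),'pad',f(200,335,36),f(325,350,36))
print('stop knob',f(282,172,40))
g=lambda x,y,z:atz('top',(175+(x-500)*85/300,225+(y-300)*85/300),z).round(1)
print('tray',g(530,355,20),g(743,327,20),g(770,535,20),g(555,565,20))
p,R=tool();print(R.round(2).tolist())
go((400,-250,230),None)
E
```

```text
rails z10 L [ 476.3 -217.5   10. ] [ 639.9 -238.6   10. ] R [ 467.5 -282.2   10. ] [ 604.2 -298.6   10. ] pad [ 554.7 -232.3   36. ] [ 548.2 -284.3   36. ]
stop knob [ 623.5 -269.9   40. ]
tray [595.1 371.   20. ] [611.8 243.5  20. ] [486.2 224.7  20. ] [469.3 350.7  20. ]
[[0.45, -0.89, 0.0], [-0.89, -0.45, 0.0], [-0.0, -0.0, -1.0]]
pos [ 237.7 -468.1  231.3] shift [-121.  -243.5    1.3] turn z None
```

{"op": "play_rows", "data": {
  "motion": [
    [[0,0,0],[0,0,6.8]],
    [[0,0,0],[0,0,6.8]],
    [[0,0,0],[0,0,6.8]],
    [[0,0,0],[0,0,6.8]],
    [[0,0,0],[0,0,6.8]],
    [[-20,-20,0],[0,0,0]],
    [[-20,-20,0],[0,0,0]],
    [[-20,-20,0],[0,0,0]],
    [[-20,-20,0],[0,0,0]],
    [[-20,-20,0],[0,0,0]],
    [[-20,-20,0],[0,0,0]],
    [[-20,-20,0],[0,0,0]],
    [[-20,-20,0],[0,0,0]],
    [[-20,-20,0],[0,0,0]],
    [[-20,-20,0],[0,0,0]],
    [[-20,-20,0],[0,0,0]],
    [[-20,-20,0],[0,0,0]],
    [[-20,-20,0],[0,0,0]]
  ]
}}

```text
time_s: 2.1
eef_pos: [528.7, -241.1, 231.3]
ee_rot: [-0.0, -0.662, 0.749, -0.0]
force: [0.3, 0.8, 0.8]
grip_width: 1.004
```

Run:
```python
from h import *
pR=tool();print(pR[0].round(1),pR[1].round(3).tolist(),ctrl.sense()['joints'].round(2),ctrl.sense()['dq'].round(3))
snap('wrist','w1');np.savez('w1',p=pR[0],R=pR[1])
for n in('cartridge_1','bay','stop_unit'):
    print(n,[(np.round(np.array(r['position'])*[640,480],1).tolist(),round(r['p'],2)) for r in ctrl.spot_in('wrist',n)])
```

```text
[ 528.7 -241.1  231.3] [[-0.123, -0.992, 0.0], [-0.992, 0.123, -0.0], [0.0, -0.0, -1.0]] [-0.63  0.44  1.32 -0.    1.38  1.07] [ 0.581  0.342 -0.506 -0.     0.158  0.578]
cartridge_1 [([167.3, 166.0], 0.88), ([50.1, 326.7], 0.86), ([183.3, 267.9], 0.82)]
bay [([307.5, 191.9], 0.8)]
stop_unit [([340.7, 109.9], 0.95)]
```

View pics/w1.png

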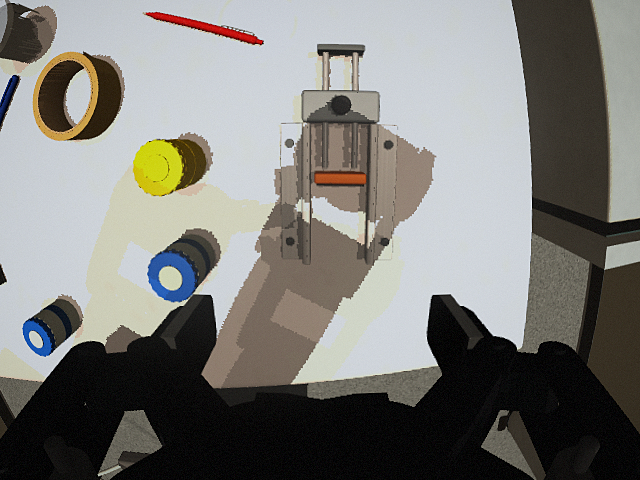

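The wrist view shows bay rails from (306,120) to (306,264) and (368,264), the pad at (340,179), lid A at (173,280) and lid B at (37,337). I'll zoom in on the bay.

Run:
```python
from h import *
d=np.load('w1.npz');pR=(d['p'],d['R'])
im=cv2.imread('pics/w1.png')
cv2.imwrite('pics/c2.png',cv2.resize(im[80:275,270:405],None,fx=4,fy=3,interpolation=cv2.INTER_CUBIC)) 
h=cv2.cvtColor(im,cv2.COLOR_BGR2HSV);m=cv2.inRange(h,(100,150,120),(125,255,255))
n,l,s,ce=cv2.connectedComponentsWithStats(m)
for i in range(1,n):
    if s[i,4]>200:
        c=cv2.convexHull(np.argwhere(l==i)[:,::-1].astype(np.int32));e=cv2.fitEllipse(c)
        print(s[i],e,watz(e[0],pR,70).round(1))
        for t in((493,-93),):pass
def tr(a,b): # wrist ray & top ray
    o1,d1=wray(a,pR);o2,d2=ray('top',b);s=np.linalg.lstsq(np.c_[d1,-d2],o2-o1,rcond=None)[0];return ((o1+d1*s[0]+o2+d2*s[1])/2).round(1),np.linalg.norm(o1+d1*s[0]-o2-d2*s[1]).round(1)
print(tr((173,280),(407.7,285.9)),tr((38,337),(301.1,317.4)))
```

```text
[ 147  252   48   50 1300] ((171.08213806152344, 276.52105712890625), (44.73958969116211, 52.762786865234375), 142.46595764160156) [495.2 -96.2  70. ]
[ 22 320  30  37 502] ((36.578453063964844, 337.8638610839844), (22.123706817626953, 40.38100814819336), 146.12025451660156) [433.4 118.8  70. ]
(array([491.2, -94.7,  66. ]), np.float64(2.3)) (array([431.7, 120. ,  65.8]), np.float64(1.6))
```

View pics/c2.png

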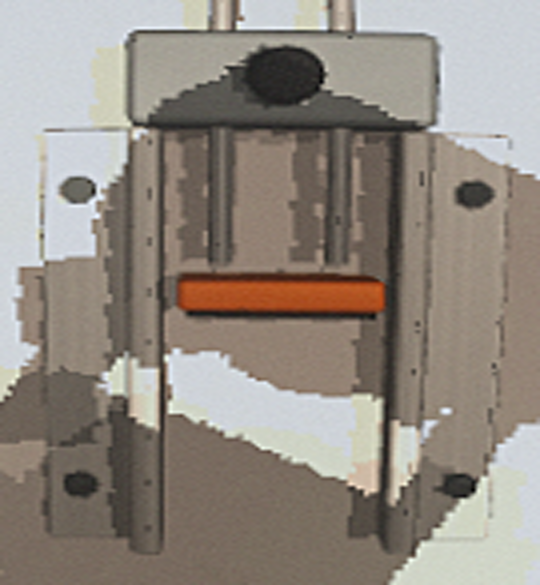

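Run:
```python
from h import *
d=np.load('w1.npz');pR=(d['p'],d['R'])
f=lambda x,y,z:watz((270+x/4,80+y/3),pR,z)[:2].round(1)
for z in(0,22):
  print(z,'L163',f(163,545,z),f(163,400,z),f(163,135,z),'R388',f(386,548,z),f(388,400,z),f(392,135,z),'L135',f(133,545,z),'R410',f(410,548,z), f(428,135,z))
print('pad top',f(180,300,36),f(383,300,36),'face',f(188,314,36),f(376,316,36))
print('stop',f(130,125,30),f(437,125,30),'knob',f(284,75,40))
print('screws',f(78,188,2),f(474,193,2),f(81,483,2),f(459,486,2))
```

```text
0 L163 [ 471.7 -222.5] [ 523.5 -229.3] [ 612.7 -240.6] R388 [ 463.2 -281.4] [ 516.5 -286.8] [ 606.3 -297.3] L135 [ 472.7 -214.6] R410 [ 462.3 -287.8] [ 605.4 -306.4]
22 L163 [ 479. -224.] [ 527.7 -230.4] [ 611.7 -241.1] R388 [ 470.9 -279.5] [ 521.1 -284.5] [ 605.6 -294.5] L135 [ 479.9 -216.6] R410 [ 470.1 -285.5] [ 604.8 -303. ]
pad top [ 560.7 -238.9] [ 555.2 -285.1] face [ 556.2 -240.2] [ 550.5 -283. ]
stop [ 615.3 -234.2] [ 607.5 -304.2] knob [ 625.6 -270.3]
screws [ 597.8 -217.5] [ 584.8 -315.6] [ 497.5 -204.4] [ 484.2 -302.5]
```

{"op": "play_rows", "data": {
  "motion": [
    [[-17.6,6.6,12],[0,0,0]],
    [[-17.6,6.6,12],[0,0,0]],
    [[-17.6,6.6,12],[0,0,0]],
    [[-17.6,6.6,12],[0,0,0]],
    [[-17.6,6.6,12],[0,0,0]],
    [[-17.6,6.6,12],[0,0,0]],
    [[-17.6,6.6,12],[0,0,0]],
    [[-17.6,6.6,12],[0,0,0]],
    [[0,0,0],[0,0,0]],
    [[0,0,0],[0,0,0]]
  ]
}}

```text
time_s: 3.13
eef_pos: [492.2, -96.3, 135.3]
ee_rot: [-0.0, -0.662, 0.749, 0.0]
force: [0.1, -0.9, 0.1]
grip_width: 1.003
```

```bash
cat >> h.py <<'E'
def lid(name,z=70):
    pR=tool();im=snap('wrist',name);h=cv2.cvtColor(im,cv2.COLOR_RGB2HSV);m=cv2.inRange(h,(100,150,120),(125,255,255))
    n,l,s,ce=cv2.connectedComponentsWithStats(m)
    for i in range(1,n):
        if s[i,4]>400:
            c=cv2.convexHull(np.argwhere(l==i)[:,::-1].astype(np.int32));e=cv2.fitEllipse(c)
            print('lid',s[i],np.round(e[0],1),np.round(e[1],1),watz(e[0],pR,z).round(1))
    return pR,im
E
python3 - <<'E'
from h import *
lid('w2');go((494,-95,30));print(ctrl.sense()['dq'].round(3))
E
```

```text
lid [ 43 327  36  40 603] [ 62.9 350.3] [33.7 52.4] [436.5 120.8  70. ]
pos [492.8 -96.9 135.8] shift [ -2.1  -0.9 105.8] turn z None
[-0.008  0.001 -0.02   0.001  0.     0.   ]
```

View pics/w2.png

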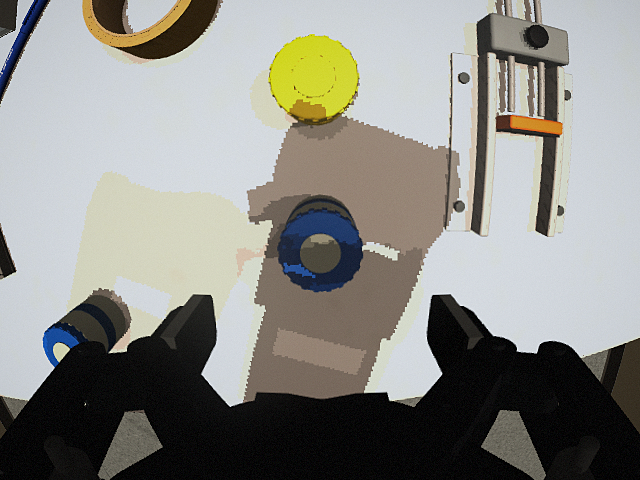

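Lid A's centre shows at (320,252), about 2.5 mm to tool −y of the TCP. I'll descend.

{"op": "play_rows", "data": {
  "motion": [
    [[0,-2.5,10],[0,0,0]],
    [[0,0,15],[0,0,0]],
    [[0,0,15],[0,0,0]],
    [[0,0,15],[0,0,0]],
    [[0,0,15],[0,0,0]],
    [[0,0,14],[0,0,0]],
    [[0,0,12],[0,0,0]],
    [[0,0,8],[0,0,0]],
    [[0,0,0],[0,0,0]]
  ]
}}

```text
time_s: 3.93
eef_pos: [494.6, -96.7, 29.8]
ee_rot: [-0.0, -0.662, 0.75, 0.001]
force: [-0.2, -0.1, -0.1]
grip_width: 0.999
```

{"op": "play_rows", "data": {
  "motion": [
    [[0,0,0],[0,0,0]],
    [[0,0,0],[0,0,0]],
    [[0,0,0],[0,0,0]],
    [[0,0,0],[0,0,0]],
    [[0,0,0],[0,0,0]],
    [[0,0,0],[0,0,0]],
    [[0,0,0],[0,0,0]],
    [[0,0,0],[0,0,0]],
    [[0,0,0],[0,0,0]],
    [[0,0,0],[0,0,0]]
  ],
  "fingers": 40,
  "squeeze": 40
}}

```text
time_s: 4.77
eef_pos: [495.7, -96.5, 32.3]
ee_rot: [0.0, -0.662, 0.749, -0.001]
force: [-0.1, -0.2, 5.6]
grip_width: 0.577
```

{"op": "play_rows", "data": {
  "motion": [
    [[0,0,-4],[0,0,0]],
    [[0,0,-6],[0,0,0]],
    [[0,0,-6],[0,0,0]],
    [[0,0,-6],[0,0,0]],
    [[0,0,-3],[0,0,0]],
    [[0,0,0],[0,0,0]],
    [[0,0,0],[0,0,0]],
    [[0,0,0],[0,0,0]],
    [[0,0,0],[0,0,0]],
    [[0,0,0],[0,0,0]],
    [[0,0,0],[0,0,0]]
  ]
}}

```text
time_s: 5.68
eef_pos: [495.1, -96.2, 56.1]
ee_rot: [-0.0, -0.662, 0.749, 0.0]
force: [-0.4, 0.1, -4.7]
grip_width: 0.577
```

{"op": "play_rows", "data": {
  "motion": [
    [[0,0,0],[0,0,0]],
    [[0,0,0],[0,0,0]],
    [[0,0,0],[0,0,0]],
    [[0,0,0],[0,0,0]]
  ]
}}

```text
time_s: 6.02
eef_pos: [495.2, -96.3, 56.3]
ee_rot: [0.0, -0.662, 0.749, 0.0]
force: [-0.1, 0.2, -4.7]
grip_width: 0.575
```

Run:
```python
from h import *
F=[]
for i in range(6): ctrl.capture('wrist');F.append(ctrl.sense()['force'])
print(np.round(F,2).tolist(),ctrl.sense()['eef_pos'],ctrl.sense()['wrist_torque'])
```

```text
[[0.04, -0.6, -4.16], [-0.39, 0.33, -4.11], [-0.53, 0.02, -4.79], [-0.08, -0.22, -4.96], [0.09, 0.26, -4.49], [-0.23, -1.12, -4.32]] [495.19603636 -96.25532199  56.2989488 ] [ 0.0154257  -0.01949578 -0.01254102]
```

A weighs about 4.6 N, so it is the full one. I'll set it back down and deal with the spent one first, in the order asked.

{"op": "play_rows", "data": {
  "motion": [
    [[0,0,4],[0,0,0]],
    [[0,0,6],[0,0,0]],
    [[0,0,5],[0,0,0]],
    [[0,0,4],[0,0,0]],
    [[0,0,2],[0,0,0]],
    [[0,0,1],[0,0,0]],
    [[0,0,1],[0,0,0]],
    [[0,0,1],[0,0,0]],
    [[0,0,0.5],[0,0,0]],
    [[0,0,0],[0,0,0]],
    [[0,0,0],[0,0,0]]
  ]
}}

```text
time_s: 7.23
eef_pos: [495.4, -96.3, 32.3]
ee_rot: [0.0, -0.662, 0.749, -0.0]
force: [-1.9, 2.0, 4.1]
grip_width: 0.584
```

{"op": "play_rows", "data": {
  "motion": [
    [[0,0,0],[0,0,0]],
    [[0,0,0],[0,0,0]],
    [[0,0,0],[0,0,0]],
    [[0,0,0],[0,0,0]],
    [[0,0,0],[0,0,0]],
    [[0,0,0],[0,0,0]],
    [[0,0,-5],[0,0,0]],
    [[0,0,-10],[0,0,0]],
    [[0,0,-15],[0,0,0]],
    [[0,0,-15],[0,0,0]],
    [[0,0,-15],[0,0,0]],
    [[0,0,-15],[0,0,0]],
    [[0,0,-15],[0,0,0]],
    [[0,0,-12],[0,0,0]]
  ],
  "fingers": 85
}}

```text
time_s: 8.4
eef_pos: [495.5, -96.3, 136.0]
ee_rot: [0.0, -0.662, 0.749, -0.001]
force: [-0.3, -0.3, 0.5]
grip_width: 0.995
```

Run:
```python
from h import *
go((435,120,134));print(ctrl.sense()['joints'].round(2))
```

```text
pos [495.5 -96.3 136. ] shift [-207.2   86.7    1.7] turn z None
[-0.42  0.37  1.69 -0.    1.08  1.27]
```

{"op": "play_rows", "data": {
  "motion": [
    [[-14,5.8,0],[0,0,0]],
    [[-23,9.6,0],[0,0,0]],
    [[-23,9.6,0],[0,0,0]],
    [[-23,9.6,0],[0,0,0]],
    [[-23,9.6,0],[0,0,0]],
    [[-23,9.6,0],[0,0,0]],
    [[-23,9.6,0],[0,0,0]],
    [[-23,9.6,0],[0,0,0]],
    [[-20,8.6,0],[0,0,0]],
    [[-12,5,0],[0,0,0]],
    [[0,0,0],[0,0,0]],
    [[0,0,0],[0,0,0]]
  ]
}}

```text
time_s: 9.4
eef_pos: [434.3, 120.4, 133.9]
ee_rot: [-0.0, -0.663, 0.749, -0.0]
force: [0.3, -0.2, -0.1]
grip_width: 0.999
```

Run:
```python
from h import *
lid('w3');go((435,120,30))
im=cv2.imread('pics/w3.png');w2=cv2.imread('pics/w2.png')
```

```text
lid [ 594  101   45   71 1778] [615.8 135.7] [45.5 70.9] [494.6 -93.3  70. ]
pos [434.6 119.8 133.9] shift [ -0.3  -0.3 103.9] turn z None
```

View pics/w3.png

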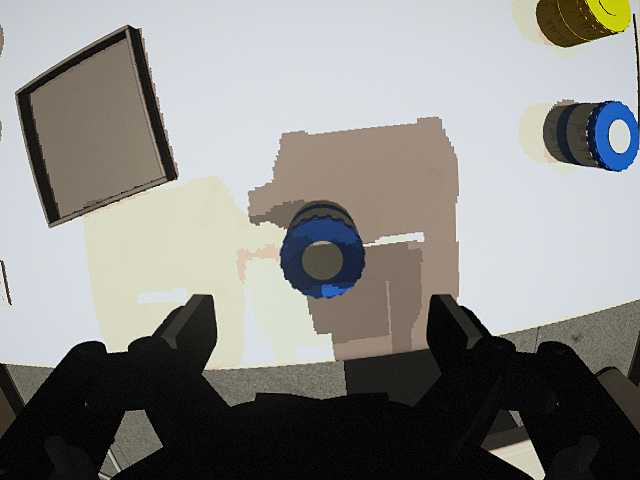

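Lid B's centre shows at (322,257), right under the tool, and A still stands upright on the right. I'll descend and grip.

{"op": "play_rows", "data": {
  "motion": [
    [[0,0,9],[0,0,0]],
    [[0,0,15],[0,0,0]],
    [[0,0,15],[0,0,0]],
    [[0,0,15],[0,0,0]],
    [[0,0,15],[0,0,0]],
    [[0,0,14],[0,0,0]],
    [[0,0,12],[0,0,0]],
    [[0,0,8],[0,0,0]],
    [[0,0,0],[0,0,0]]
  ]
}}

```text
time_s: 10.2
eef_pos: [433.9, 119.3, 29.1]
ee_rot: [-0.001, -0.662, 0.75, 0.001]
force: [-0.1, 0.3, -1.1]
grip_width: 1.0
```

{"op": "play_rows", "data": {
  "motion": [
    [[0,0,0],[0,0,0]],
    [[0,0,0],[0,0,0]],
    [[0,0,0],[0,0,0]],
    [[0,0,0],[0,0,0]],
    [[0,0,0],[0,0,0]],
    [[0,0,0],[0,0,0]],
    [[0,0,0],[0,0,0]],
    [[0,0,0],[0,0,0]],
    [[0,0,0],[0,0,0]],
    [[0,0,0],[0,0,0]]
  ],
  "fingers": 40,
  "squeeze": 40
}}

```text
time_s: 11.03
eef_pos: [435.3, 119.9, 31.6]
ee_rot: [0.001, -0.662, 0.749, -0.001]
force: [-0.8, 0.1, 6.4]
grip_width: 0.573
```

{"op": "play_rows", "data": {
  "motion": [
    [[0,0,-4],[0,0,0]],
    [[0,0,-6],[0,0,0]],
    [[0,0,-6],[0,0,0]],
    [[0,0,-6],[0,0,0]],
    [[0,0,-6],[0,0,0]],
    [[0,0,-2],[0,0,0]],
    [[0,0,0],[0,0,0]],
    [[0,0,0],[0,0,0]],
    [[0,0,0],[0,0,0]],
    [[0,0,0],[0,0,0]],
    [[0,0,0],[0,0,0]],
    [[0,0,0],[0,0,0]]
  ]
}}

```text
time_s: 12.03
eef_pos: [434.7, 119.9, 60.6]
ee_rot: [-0.0, -0.662, 0.749, 0.0]
force: [0.4, -0.5, -0.8]
grip_width: 0.573
```

Run:
```python
from h import *
F=[]
for i in range(5): ctrl.capture('wrist');F.append(ctrl.sense()['force'])
print(np.mean(F,0))
# tray corners from w3
p=np.array([434.6,119.8,133.9]);_,R=tool()
c=np.array([watz(u,(p,R),20) for u in((15,93),(128,27),(177,180),(50,226))]);print(c.round(1),c.mean(0).round(1),[np.linalg.norm(c[i]-c[i-1]).round(1) for i in range(4)])
go((540,298,90))
```

```text
[-0.10221165 -0.04765076 -0.93089041]
[[598.1 372.1  20. ]
 [615.1 245.1  20. ]
 [489.3 219.3  20. ]
 [473.  352.6  20. ]] [543.9 297.3  20. ] [np.float64(126.6), np.float64(128.2), np.float64(128.4), np.float64(134.3)]
pos [434.8 119.9  60.8] shift [-189.8  -82.5  -29.2] turn z None
```

B weighs 0.93 N, so it is the spent one. I'll carry it to the tray.

{"op": "play_rows", "data": {
  "motion": [
    [[0,0,-10],[0,0,0]],
    [[-9,-4,-10],[0,0,0]],
    [[-17,-7.5,-9],[0,0,0]],
    [[-20,-9,0],[0,0,0]],
    [[-20,-9,0],[0,0,0]],
    [[-20,-9,0],[0,0,0]],
    [[-20,-9,0],[0,0,0]],
    [[-20,-9,0],[0,0,0]],
    [[-20,-9,0],[0,0,0]],
    [[-20,-9,0],[0,0,0]],
    [[-17,-7,0],[0,0,0]],
    [[-7,-2.5,0],[0,0,0]],
    [[0,0,0],[0,0,0]],
    [[0,0,0],[0,0,0]]
  ]
}}

```text
time_s: 13.45
eef_pos: [541.1, 297.6, 89.4]
ee_rot: [-0.0, -0.662, 0.749, 0.0]
force: [-0.6, 0.0, -0.4]
grip_width: 0.577
```

Run:
```python
from h import *
go((541,298,35));pR=tool()
im=snap('wrist','w4')
for X in((598,372,20),(615,244,20),(488,222,20),(471,352,20)): cv2.circle(im,tuple(int(v) for v in wpix(X,pR)),4,(255,0,0),1)
cv2.imwrite('pics/w4.png',im[:,:,::-1])
```

```text
pos [541.1 297.6  89.4] shift [-0.4  0.1 54.4] turn z None
```

View pics/w4.png

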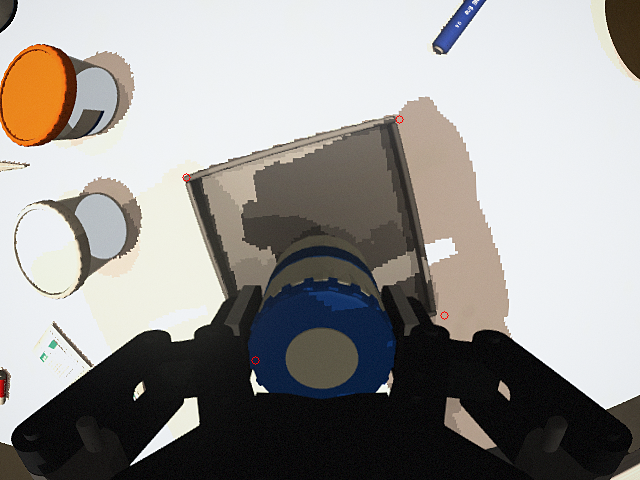

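The tray corners match the prediction to a few mm, and the cartridge is over the middle. I'll lower it.

{"op": "play_rows", "data": {
  "motion": [
    [[0,0,6],[0,0,0]],
    [[0,0,10],[0,0,0]],
    [[0,0,10],[0,0,0]],
    [[0,0,10],[0,0,0]],
    [[0,0,7],[0,0,0]],
    [[0,0,4],[0,0,0]],
    [[0,0,2],[0,0,0]],
    [[0,0,1.5],[0,0,0]],
    [[0,0,1],[0,0,0]],
    [[0,0,1],[0,0,0]],
    [[0,0,1],[0,0,0]],
    [[0,0,0],[0,0,0]],
    [[0,0,0],[0,0,0]]
  ]
}}

```text
time_s: 14.58
eef_pos: [541.6, 298.1, 36.4]
ee_rot: [0.0, -0.662, 0.749, -0.0]
force: [0.0, -0.3, -1.7]
grip_width: 0.572
```

{"op": "play_rows", "data": {
  "motion": [
    [[0,0,0.7],[0,0,0]],
    [[0,0,0.5],[0,0,0]],
    [[0,0,0],[0,0,0]],
    [[0,0,0],[0,0,0]]
  ]
}}

```text
time_s: 14.92
eef_pos: [541.7, 298.1, 35.7]
ee_rot: [0.0, -0.662, 0.749, -0.0]
force: [-2.1, -0.3, 4.9]
grip_width: 0.578
```

Contact shows at 4.9 N. I'll open, retreat and go back to A at (495,−96).

{"op": "play_rows", "data": {
  "motion": [
    [[0,0,0],[0,0,0]],
    [[0,0,0],[0,0,0]],
    [[0,0,0],[0,0,0]],
    [[0,0,0],[0,0,0]],
    [[0,0,0],[0,0,0]],
    [[0,0,0],[0,0,0]],
    [[0,0,-5],[0,0,0]],
    [[0,0,-10],[0,0,0]],
    [[0,0,-15],[0,0,0]],
    [[0,0,-15],[0,0,0]],
    [[0,0,-15],[0,0,0]],
    [[0,0,-15],[0,0,0]],
    [[0,0,-15],[0,0,0]],
    [[0,0,-10],[0,0,0]],
    [[0,0,0],[0,0,0]]
  ],
  "fingers": 85
}}

```text
time_s: 16.17
eef_pos: [542.5, 298.4, 138.1]
ee_rot: [0.002, -0.662, 0.749, -0.001]
force: [0.4, 0.3, 0.3]
grip_width: 1.0
```

Run:
```python
from h import *
pR=tool();snap('wrist','w5');print(wpix((541,298,74),pR));go((495.5,-96.5,134))
```

```text
[323.26712334 259.91811229]
pos [541.9 298.2 136.3] shift [397.4  -2.6   1.9] turn z None
```

View pics/w5.png

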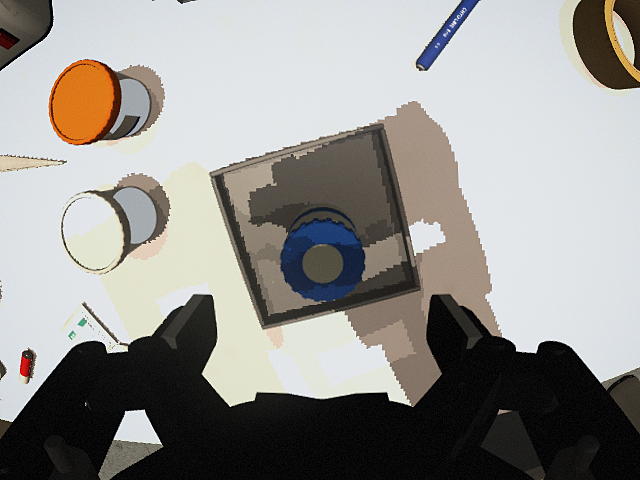

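The spent cartridge stands upright in the tray, with its lid centre at (322,260) as predicted. Now to A.

{"op": "play_rows", "data": {
  "motion": [
    [[10,0,0],[0,0,0]],
    [[20,0,0],[0,0,0]],
    [[24,0,0],[0,0,0]],
    [[24,0,0],[0,0,0]],
    [[24,0,0],[0,0,0]],
    [[24,-0.5,0],[0,0,0]],
    [[24,-0.5,0],[0,0,0]],
    [[24,-0.5,0],[0,0,0]],
    [[24,-0.5,0],[0,0,0]],
    [[24,-0.5,0],[0,0,0]],
    [[24,0,0],[0,0,0]],
    [[24,0,0],[0,0,0]],
    [[24,0,0],[0,0,0]],
    [[24,0,0],[0,0,0]],
    [[24,0,0],[0,0,0]],
    [[24,0,0],[0,0,0]],
    [[20,0,2],[0,0,0]],
    [[11.4,0,0],[0,0,0]],
    [[0,0,0],[0,0,0]],
    [[0,0,0],[0,0,0]]
  ]
}}

```text
time_s: 17.88
eef_pos: [494.6, -96.5, 132.7]
ee_rot: [-0.0, -0.662, 0.75, 0.001]
force: [-0.3, 1.2, 0.2]
grip_width: 0.997
```

Run:
```python
from h import *
pR=tool();im=snap('wrist','w6');go((495.5,-96.5,30))
h=cv2.cvtColor(im,cv2.COLOR_RGB2HSV);m=cv2.inRange(h,(100,150,40),(125,255,255))[200:310,260:380]
c=np.argwhere(m)[:,::-1];print(c.min(0)+[260,200],c.max(0)+[260,200],wpix((495.5,-96.5,70),pR),len(c))
# lines
```

```text
pos [494.8 -96.  132.8] shift [  0.5  -0.8 102.8] turn z None
[280 206] [363 297] [321.92489563 256.27687817] 2542
```

{"op": "play_rows", "data": {
  "motion": [
    [[0.4,-0.6,9],[0,0,0]],
    [[0,0,15],[0,0,0]],
    [[0,0,15],[0,0,0]],
    [[0,0,15],[0,0,0]],
    [[0,0,15],[0,0,0]],
    [[0,0,14],[0,0,0]],
    [[0,0,12],[0,0,0]],
    [[0,0,7],[0,0,0]],
    [[0,0,0],[0,0,0]]
  ]
}}

```text
time_s: 18.68
eef_pos: [494.8, -96.0, 29.5]
ee_rot: [-0.001, -0.662, 0.749, 0.001]
force: [-1.7, 0.1, 0.3]
grip_width: 0.998
```

{"op": "play_rows", "data": {
  "motion": [
    [[0,0,0],[0,0,0]],
    [[0,0,0],[0,0,0]],
    [[0,0,0],[0,0,0]],
    [[0,0,0],[0,0,0]],
    [[0,0,0],[0,0,0]],
    [[0,0,0],[0,0,0]],
    [[0,0,0],[0,0,0]],
    [[0,0,0],[0,0,0]],
    [[0,0,0],[0,0,0]],
    [[0,0,0],[0,0,0]]
  ],
  "fingers": 40,
  "squeeze": 60
}}

```text
time_s: 19.52
eef_pos: [496.1, -97.1, 32.1]
ee_rot: [0.0, -0.662, 0.749, -0.001]
force: [-0.1, 2.5, 5.3]
grip_width: 0.576
```

{"op": "play_rows", "data": {
  "motion": [
    [[0,0,-4],[0,0,0]],
    [[0,0,-8],[0,0,0]],
    [[0,0,-10],[0,0,0]],
    [[0,0,-10],[0,0,0]],
    [[0,0,-10],[0,0,0]],
    [[0,0,-6],[0,0,0]],
    [[0,0,-2],[0,0,0]],
    [[0,0,0],[0,0,0]],
    [[0,0,0],[0,0,0]],
    [[0,0,0],[0,0,0]],
    [[0,0,0],[0,0,0]]
  ]
}}

```text
time_s: 20.43
eef_pos: [495.3, -97.0, 80.6]
ee_rot: [-0.0, -0.662, 0.749, 0.0]
force: [-0.6, 0.7, -4.6]
grip_width: 0.574
```

Run:
```python
from h import *
a=np.radians(-7.0);ex=np.array([np.cos(a),np.sin(a),0]);O=np.array([475,-251.8,0])
t=O+24*ex;print(t,ctrl.sense()['force']);go(t+[0,0,82],a+np.pi/2)
```

```text
[ 498.82110764 -254.72486424    0.        ] [-0.63723998  0.7400376  -4.56045496]
pos [495.3 -97.   80.6] shift [156.1 -22.9  -1.4] turn z -0.08325377218938002
```

{"op": "play_rows", "data": {
  "motion": [
    [[8,-1,0],[0,0,0]],
    [[15,-2.2,0],[0,0,0]],
    [[18,-2.7,0],[0,0,0]],
    [[18,-2.7,0],[0,0,0]],
    [[18,-2.7,0],[0,0,0]],
    [[18,-2.7,0],[0,0,0]],
    [[18,-2.7,0],[0,0,0]],
    [[18,-2.7,0],[0,0,0]],
    [[15,-2.2,0],[0,0,0]],
    [[8,-1.3,0],[0,0,0]],
    [[2,0,0],[0,0,0]],
    [[0,0,0],[0,0,0]],
    [[0,0,0],[0,0,0]]
  ]
}}

```text
time_s: 21.52
eef_pos: [499.0, -254.0, 80.9]
ee_rot: [0.0, -0.662, 0.749, 0.0]
force: [0.1, -0.0, -4.1]
grip_width: 0.577
```

Run:
```python
from h import *
a=np.radians(-7.0);ex=np.array([np.cos(a),np.sin(a),0]);ey=np.array([-np.sin(a),np.cos(a),0]);O=np.array([475,-251.8,0])
go(O+24*ex+[0,0,35],a+np.pi/2)
pR=tool();im=snap('wrist','w7')
big=cv2.resize(im[0:330,170:480],None,fx=2,fy=1.8,interpolation=cv2.INTER_CUBIC)
for s in(28,-28):
    for x in np.arange(40,141,5):
        u=(wpix(O+x*ex+s*ey+[0,0,22],pR)-[170,0])*[2,1.8];cv2.circle(big,tuple(int(v) for v in u),2,(255,0,0),-1)
cv2.imwrite('pics/w7c.png',big[:,:,::-1])
```

```text
pos [ 499.  -254.    80.9] shift [ 0.8  0.1 45.9] turn z -0.05733213579350149
```

View pics/w7c.png

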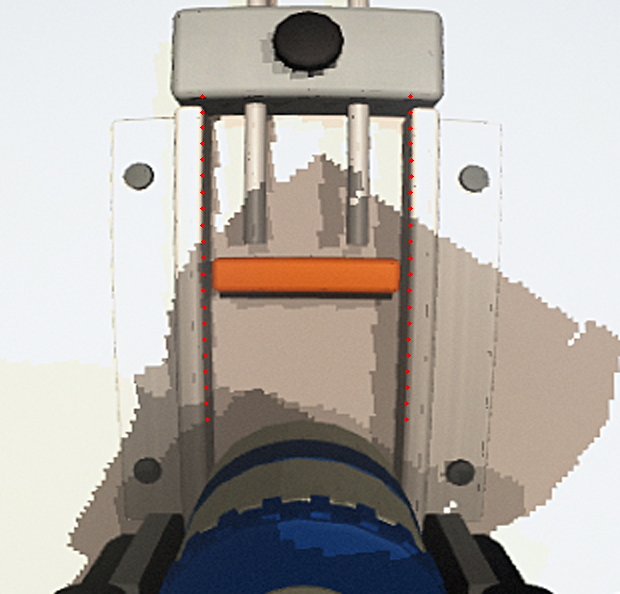

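The rail model (red dots) lies on the inner rail edges within about 1 mm, and the pad is ahead. I'll lower to about 3 mm above the worktop.

{"op": "play_rows", "data": {
  "motion": [
    [[0.6,0,6],[0,0,0]],
    [[0,0,8],[0,0,0]],
    [[0,0,8],[0,0,0]],
    [[0,0,4],[0,0,0]],
    [[0,0,4],[0,0,0]],
    [[0,0,4],[0,0,0]],
    [[0,0,4],[0,0,0]],
    [[0,0,4],[0,0,0]],
    [[0,0,2.5],[0,0,0]],
    [[0,0,1],[0,0,0]],
    [[0,0,0],[0,0,0]],
    [[0,0,0],[0,0,0]],
    [[0,0,0],[0,0,0]]
  ]
}}

```text
time_s: 22.65
eef_pos: [499.1, -255.4, 35.8]
ee_rot: [0.0, -0.662, 0.749, -0.0]
force: [-0.4, 0.3, -5.0]
grip_width: 0.576
```

```bash
cat >> h.py <<'E'
a_=np.radians(-7.0);EX=np.array([np.cos(a_),np.sin(a_),0]);EY=np.array([-np.sin(a_),np.cos(a_),0]);O_=np.array([475,-251.8,0])
def bay(n=4):
    F=[];P=[]
    for i in range(n):
        ctrl.capture('wrist');s=ctrl.sense();F.append(s['force']);P.append(s['eef_pos'])
    F=np.mean(F,0);P=np.mean(P,0);print('t',s['time_s'],'bay x,y,z',((P-O_)@EX).round(2),((P-O_)@EY).round(2),P[2].round(2),'Fx,Fy,Fz',(F@EX).round(2),(F@EY).round(2),F[2].round(2))
E
python3 -c "from h import *;bay()"
```

```text
t 22.85 bay x,y,z 24.33 -0.64 35.78 Fx,Fy,Fz 0.2 0.05 -4.55
```

{"op": "play_rows", "data": {
  "motion": [
    [[0,-3,0],[0,0,0]],
    [[0,-4,0],[0,0,0]],
    [[0,-4,0],[0,0,0]],
    [[0,-4,0],[0,0,0]],
    [[0,-2,0],[0,0,0]],
    [[0,-1,0],[0,0,0]],
    [[0,0,0],[0,0,0]],
    [[0,0,0],[0,0,0]]
  ]
}}

```text
time_s: 23.52
eef_pos: [516.8, -257.5, 35.5]
ee_rot: [-0.0, -0.662, 0.749, 0.0]
force: [0.0, 0.5, -3.6]
grip_width: 0.575
```

```bash
python3 -c "from h import *;bay(3)"
```

```text
t 23.6667 bay x,y,z 42.12 -0.6 35.57 Fx,Fy,Fz -0.03 0.07 -4.48
```

{"op": "play_rows", "data": {
  "motion": [
    [[0,-1.5,0],[0,0,0]],
    [[0,-1.5,0],[0,0,0]],
    [[0,-1.5,0],[0,0,0]],
    [[0,-1.5,0],[0,0,0]],
    [[0,-1,0],[0,0,0]],
    [[0,-1,0],[0,0,0]],
    [[0,0,0],[0,0,0]],
    [[0,0,0],[0,0,0]]
  ]
}}

```text
time_s: 24.33
eef_pos: [524.8, -258.5, 35.5]
ee_rot: [-0.0, -0.662, 0.749, 0.0]
force: [-0.4, 0.5, -3.8]
grip_width: 0.572
```

```bash
python3 -c "from h import *;bay(3)"
```

```text
t 24.4833 bay x,y,z 50.2 -0.61 35.59 Fx,Fy,Fz -0.1 0.49 -4.2
```

{"op": "play_rows", "data": {
  "motion": [
    [[0,-1,0],[0,0,0]],
    [[0,-1,0],[0,0,0]],
    [[0,-1,0],[0,0,0]],
    [[0,-1,0],[0,0,0]],
    [[0,0,0],[0,0,0]],
    [[0,0,0],[0,0,0]],
    [[0,0,0],[0,0,0]]
  ]
}}

```text
time_s: 25.07
eef_pos: [528.7, -259.0, 35.6]
ee_rot: [-0.0, -0.662, 0.749, 0.0]
force: [1.3, -0.1, -5.0]
grip_width: 0.573
```

```bash
python3 -c "from h import *;bay(3)"
```

```text
t 25.2167 bay x,y,z 54.21 -0.61 35.58 Fx,Fy,Fz 0.26 0.09 -3.92
```

{"op": "play_rows", "data": {
  "motion": [
    [[0,-1,0],[0,0,0]],
    [[0,-1,0],[0,0,0]],
    [[0,-1,0],[0,0,0]],
    [[0,0,0],[0,0,0]],
    [[0,0,0],[0,0,0]],
    [[0,0,0],[0,0,0]]
  ]
}}

```text
time_s: 25.72
eef_pos: [531.7, -259.4, 35.6]
ee_rot: [-0.0, -0.662, 0.749, 0.0]
force: [-0.2, -1.2, -3.8]
grip_width: 0.579
```

```bash
python3 -c "from h import *;bay(3)"
```

```text
t 25.8667 bay x,y,z 57.22 -0.63 35.58 Fx,Fy,Fz -0.83 -0.34 -4.09
```

{"op": "play_rows", "data": {
  "motion": [
    [[0,-1,0],[0,0,0]],
    [[0,-1,0],[0,0,0]],
    [[0,0,0],[0,0,0]],
    [[0,0,0],[0,0,0]],
    [[0,0,0],[0,0,0]]
  ]
}}

```text
time_s: 26.28
eef_pos: [533.6, -259.6, 35.6]
ee_rot: [-0.0, -0.662, 0.749, 0.0]
force: [-3.6, -0.6, -1.2]
grip_width: 0.575
```

```bash
python3 -c "from h import *;bay(4)"
```

```text
t 26.4833 bay x,y,z 59.1 -0.63 35.57 Fx,Fy,Fz -3.67 -0.57 -2.67
```

Contact begins near x = 57.3, and 3.7 N at 59.1 fits 2 N/mm. Now I'll press to about 8 N and hold.

{"op": "play_rows", "data": {
  "motion": [
    [[0,-0.8,0],[0,0,0]],
    [[0,-0.8,0],[0,0,0]],
    [[0,-0.6,0],[0,0,0]],
    [[0,0,0],[0,0,0]],
    [[0,0,0],[0,0,0]],
    [[0,0,0],[0,0,0]]
  ]
}}

```text
time_s: 26.98
eef_pos: [535.4, -259.9, 35.5]
ee_rot: [-0.0, -0.662, 0.749, 0.001]
force: [-6.7, -0.3, -0.1]
grip_width: 0.572
```

```bash
python3 -c "from h import *;bay(4)"
```

```text
t 27.1833 bay x,y,z 60.9 -0.64 35.56 Fx,Fy,Fz -7.63 -0.95 -0.49
```

{"op": "play_rows", "data": {
  "motion": [
    [[0,-0.3,0],[0,0,0]],
    [[0,0,0],[0,0,0]],
    [[0,0,0],[0,0,0]],
    [[0,0,0],[0,0,0]],
    [[0,0,0],[0,0,0]],
    [[0,0,0],[0,0,0]],
    [[0,0,0],[0,0,0]],
    [[0,0,0],[0,0,0]],
    [[0,0,0],[0,0,0]],
    [[0,0,0],[0,0,0]],
    [[0,0,0],[0,0,0]],
    [[0,0,0],[0,0,0]],
    [[0,0,0],[0,0,0]]
  ]
}}

```text
time_s: 28.27
eef_pos: [535.6, -259.9, 35.6]
ee_rot: [-0.0, -0.662, 0.749, 0.001]
force: [-7.5, -0.4, -0.5]
grip_width: 0.573
```

Run:
```python
from h import *
bay(3);cv2.imwrite('pics/w8.png',ctrl.capture('wrist')[:,:,::-1])
```

```text
t 28.4167 bay x,y,z 61.13 -0.64 35.54 Fx,Fy,Fz -7.51 -0.54 -0.35
```

View pics/w8.png

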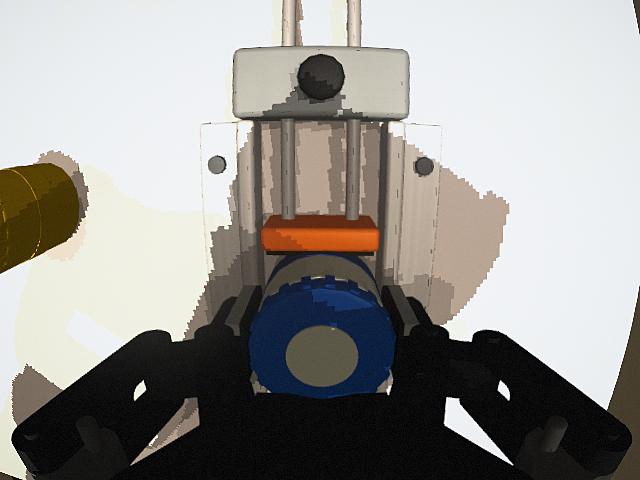

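Lid centre is at (322,355), so there's hardly any tilt, and the cartridge is on the pad. I'll nudge up to 8 N for one more second, then ease off.

{"op": "play_rows", "data": {
  "motion": [
    [[0,-0.3,0],[0,0,0]],
    [[0,0,0],[0,0,0]],
    [[0,0,0],[0,0,0]],
    [[0,0,0],[0,0,0]],
    [[0,0,0],[0,0,0]],
    [[0,0,0],[0,0,0]],
    [[0,0,0],[0,0,0]],
    [[0,0,0],[0,0,0]],
    [[0,0,0],[0,0,0]],
    [[0,0,0],[0,0,0]],
    [[0,0,0],[0,0,0]],
    [[0,0,0],[0,0,0]],
    [[0,0,0],[0,0,0]],
    [[0,0,0],[0,0,0]]
  ]
}}

```text
time_s: 29.63
eef_pos: [535.8, -259.9, 35.6]
ee_rot: [-0.001, -0.662, 0.749, 0.001]
force: [-8.0, 0.0, 0.6]
grip_width: 0.573
```

```bash
python3 -c "from h import *;bay(3)"
```

```text
t 29.7833 bay x,y,z 61.36 -0.63 35.54 Fx,Fy,Fz -7.71 -0.9 0.31
```

{"op": "play_rows", "data": {
  "motion": [
    [[0,0.6,0],[0,0,0]],
    [[0,0.8,0],[0,0,0]],
    [[0,0.8,0],[0,0,0]],
    [[0,0.5,0],[0,0,0]],
    [[0,0,0],[0,0,0]],
    [[0,0,0],[0,0,0]],
    [[0,0,0],[0,0,0]]
  ]
}}

```text
time_s: 30.37
eef_pos: [533.8, -259.7, 35.6]
ee_rot: [-0.0, -0.662, 0.749, 0.0]
force: [-4.0, -0.3, -2.4]
grip_width: 0.575
```

```bash
python3 -c "from h import *;bay(5)"
```

```text
t 30.6167 bay x,y,z 59.35 -0.62 35.56 Fx,Fy,Fz -4.16 -0.52 -2.86
```

{"op": "play_rows", "data": {
  "motion": [
    [[0,0.6,0],[0,0,0]],
    [[0,0.6,0],[0,0,0]],
    [[0,0,0.8],[0,0,0]],
    [[0,0,0.8],[0,0,0]],
    [[0,0,0.8],[0,0,0]],
    [[0,0,0.5],[0,0,0]],
    [[0,0,0.3],[0,0,0]],
    [[0,0,0],[0,0,0]],
    [[0,0,0],[0,0,0]]
  ]
}}

```text
time_s: 31.37
eef_pos: [532.6, -259.5, 32.3]
ee_rot: [0.0, -0.662, 0.749, 0.0]
force: [-2.0, 0.9, -4.2]
grip_width: 0.567
```

```bash
python3 -c "from h import *;bay(5)"
```

```text
t 31.6167 bay x,y,z 58.12 -0.6 32.33 Fx,Fy,Fz -1.73 -0.25 -3.85
```

{"op": "play_rows", "data": {
  "motion": [
    [[0,0,0.3],[0,0,0]],
    [[0,0,0.2],[0,0,0]],
    [[0,0,0],[0,0,0]],
    [[0,0,0],[0,0,0]],
    [[0,0,0],[0,0,0]]
  ]
}}

```text
time_s: 32.03
eef_pos: [532.7, -259.5, 32.2]
ee_rot: [0.0, -0.662, 0.749, -0.0]
force: [-3.6, 1.3, 2.8]
grip_width: 0.574
```

```bash
python3 -c "from h import *;bay(4)"
```

```text
t 32.2333 bay x,y,z 58.21 -0.62 32.17 Fx,Fy,Fz -4.05 1.5 3.32
```

The underside is on the worktop and the pad is compressed about 0.9 mm. I'll open the fingers.

{"op": "play_rows", "data": {
  "motion": [
    [[0,0,0],[0,0,0]],
    [[0,0,0],[0,0,0]],
    [[0,0,0],[0,0,0]],
    [[0,0,0],[0,0,0]],
    [[0,0,0],[0,0,0]],
    [[0,0,0],[0,0,0]],
    [[0,0,0],[0,0,0]],
    [[0,0,-4],[0,0,0]],
    [[0,0,-8],[0,0,0]],
    [[0,0,-12],[0,0,0]],
    [[0,0,-15],[0,0,0]],
    [[0,0,-15],[0,0,0]],
    [[0,0,-15],[0,0,0]],
    [[0,0,-15],[0,0,0]],
    [[0,0,-15],[0,0,0]],
    [[0,0,-8],[0,0,0]],
    [[0,0,0],[0,0,0]],
    [[0,0,0],[0,0,0]]
  ],
  "fingers": 85
}}

```text
time_s: 33.73
eef_pos: [532.6, -259.5, 139.2]
ee_rot: [0.0, -0.662, 0.749, -0.0]
force: [-0.3, -0.0, -0.6]
grip_width: 0.998
```

Run:
```python
from h import *
bay(2);pR=tool();im=snap('wrist','w9')
u=wpix(O_+58.2*EX-.6*EY+[0,0,70],pR);print(u)
v=wpix(O_+82.5*EX+[0,0,36],pR);print('pad face top expected',v)
t=ctrl.capture('top');w=cv2.resize(t[190:310,430:530],(400,480),interpolation=cv2.INTER_CUBIC)
cv2.imwrite('pics/f.png',np.hstack([cv2.resize(im[60:320,220:420],(400,520))[:480],w])[:,:,::-1])
```

```text
t 33.8333 bay x,y,z 57.82 -0.46 138.29 Fx,Fy,Fz -0.14 -0.29 -0.43
[322.36583571 254.18882439]
pad face top expected [321.32110368 204.18460656]
```

View pics/f.png

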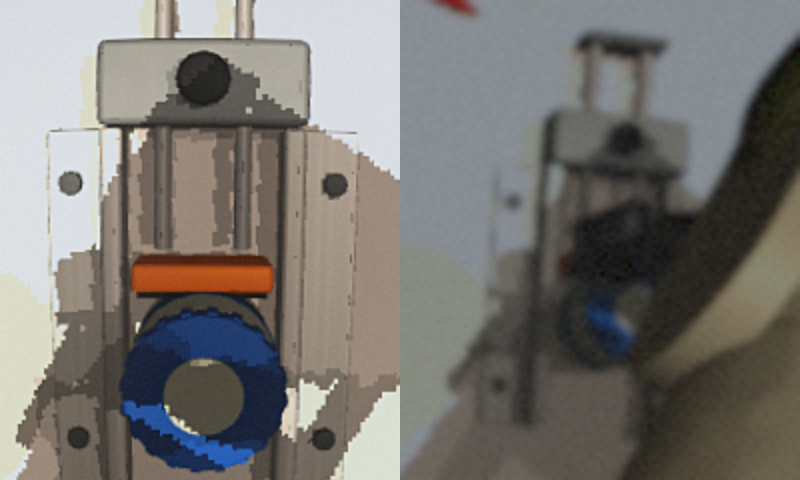

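```bash
python3 -c "
from rig import ctrl
print(ctrl.finish_job(),ctrl.sense()['time_s'])"
```

```text
the job is handed in; nothing more can be done
the job is handed in; nothing more can be done
```

The job is handed in, finished at about 34 s on the robot's clock. The spent cartridge stands in the grey tray and the full one stands in the loading bay against the pad.

- **Which is which:** the cartridge nearer the bay weighed 4.6 N, so it is the full one. I set it back down and lifted the other, which weighed 0.93 N, so that is the spent one.
- **Tray:** I set the spent cartridge upright in the middle of the tray. A picture after letting go showed its lid where I expected it.
- **Bay:** I slid the full cartridge in, held about 3 mm up, and met the pad with the cartridge centre at x ≈ 57 mm. I pressed at 7.5 to 8 N for over two seconds, then eased off to about 1.8 N, set it down and let go.
- **Last checks:** the wrist picture after release shows the cartridge upright, with its lid within about 1 pixel of where I released it. The gripper is open and about 100 mm above.
- **What the checks don't settle:**
  - The last top view was half hidden by the arm.
  - I could not see the contact with the pad directly. It follows from the roughly 0.9 mm the pad was still compressed when I let go, and from the cartridge not having moved.
  - I didn't re-measure the bystanders. Nothing came near them.

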